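Front up the croissant tray

ROBOT

A 6-joint arm with a two-finger parallel gripper is mounted at the origin on the work surface. World frame = base frame: x ahead of the robot, y to its left, z up, the work surface at z = 0. Lengths are in mm, angles in rad, forces in N, time in s.
With the tool pointing down it reaches from about 300 to 875 mm from the base axis. Payload 6.4 kg.
Tool frame: the origin (TCP) lies midway between the tips of the shut fingers; the grasp point (between the pads) lies 19 mm behind it; z points along the fingers, y is the direction in which the jaws open and shut (so a half turn about z gives the same grasp; the last joint's range is limited). The gripper opens to 88 mm and grips with 3 to 60 N. Pads are 18 mm wide; open, the fingers measure 123 mm over their backs; the gripper's body (75 mm by 187 mm) begins 45 mm behind the grasp point.
Start: joints at [0.912, 0.181, 1.607, -0, 1.354, -0.206], TCP at [251.545, 517.075, 238.714] pointing down, gripper open.
Joint ranges: [-2.99, 2.99], [-0.89, 2.07], [0.3, 2.58], [-1.14, 4.28], [0, 2.63], [-3.12, 3.12]. Speed limits (rad/s): [2.57, 2.57, 3.01, 3.14, 3.14, 3.14].

INTERFACE

Orientations are given as a unit quaternion [w, x, y, z].
In Python, from station import sense, camera, close_job gives the robot as it stands. The module is installed in compiled form; this text tells all that it offers.
- The arm moves only by the shell command python3 -m inch 'ROWS' [FORCE]. ROWS is JSON, a list that holds one entry, the list of rows, each a list of 7 numbers: the opening, from 0 (shut) to 1 (fully open), then the shift along the tool's x, y, z in units of 50 mm (1.0 is 50 mm), then the turn, a rotation vector about the tool's x, y, z in degrees. In form: [[[jaw, tx, ty, tz, rx, ry, rz], ...]]. A call has 1 to 20 rows; each row shifts and turns the commanded pose from where the row before left it, along the tool's axes as they then stand; what a row does not reach is not made up. A row lasts 1/10 s, in which the tool goes at most 50 mm and 8.59 degrees, less where a joint would pass 70% of its speed; a pose out of reach is approached as far as the arm can. A call is refused whole if a number of a shift passes 1 or a number of a turn 8.59, either way. A call with a gripper value outside its range is refused whole. The fingers move at their own pace and stop on an object; FORCE is the grip in N (left out, the last holds). Time passes only in rows, so rows that do not move let the fingers close. It gives the time, the measured TCP pose, the force and the opening at its end, in the units of the state.
- sense(): the state, without advancing time (a new reading comes with each control period).
- camera(name): name is "side" or "top"; returns a dict with "img" (480x640x3 uint8, red, green, blue), "depth" (480x640 float32, mm along the optical axis (not along the pixel's ray), 0 where there is no reading), "fovy" (degrees; the focal length in pixels is half the picture's height over the tangent of half this angle, whatever the lens; pixels are square), "cx", "cy" (the principal point, pixels), "distortion" ([k1, k2, p1, p2, k3] as OpenCV has them; the pictures are not rectified), "position" and "attitude" of the camera in the world. Camera axes: x right, y down, z forward; pixel columns grow to the right and rows downward; lengths in mm; the calibration is good to about 2 mm. A picture is of the moment at which its call begins.
- close_job(): hands the job in, once; it reports no verdict.
The state is a dict: "t": time; "joint_pos": joint angles; "dq": joint speeds; "tau": joint torques, N m; "eef_pos": TCP position; "eef_rot": TCP orientation; "contact_force": force on the tool from outside, world axes, zero at the start; "ft_torque": the same for the moment, N m; "gripper_width": opening from 0.0 (shut) to 1.0 (fully open).
Only numpy, scipy, OpenCV 4.12 (cv2) and the standard library are available. Lean on these libraries where they do the work, as an engineer would, in place of code of your own. Each camera call takes 0.05 s, during which the arm holds its last target. There are 200 camera calls.

TASK

Front up the two-lane croissant tray: in each lane push the whole row of packs along as one closed-up train, from behind its last pack, until the first pack rests against the front fence and no gaps are left in the row. Only push with the fingers, gently: do not lift, tip or crush any pack, do not let the row come apart on the way, and leave everything standing around the tray where it is.

Things in the scene. Friction and masses are not known exactly. Their poses are not given: they have to be found in the camera images.
- tray: white two-lane display tray, fixed on the table, 228 x 460 mm, floor 8 mm above the table. Origin: centre of its underside. x runs across the lanes, away from the robot; y along the lanes, to their open rear end. Three wire dividers (4 mm thick, tops 42 mm above the table) at x = -107, 0, +107 mm make two lanes 103 mm wide. A steel fence closes the -y end (inner face at y = -222 mm, top 38 mm above the table).
- near_stop (a point): near lane (the one nearer the robot, 4 packs): point on the lane's centre line at the foot of the fence's inner face, on the tray floor; axes as the tray's, so the lane runs from here along +y
- far_stop (a point): the same point of the far lane (3 packs)
- near1: clear plastic pack with two croissants, first of 4 in the near lane counted from the fence. All packs: 100 mm across the lane (x), 78 mm along it (y), 55 mm high, straight-sided to 30 mm, lid above set in 4 mm; 0.09-0.16 kg; origin under the centre, axes as the tray's. Loose on the tray floor; packs of a row touch (0.3 mm play), 1.5 mm play to each divider; a row takes 1 to 5 N to push
- near2: clear plastic pack with two croissants, second of 4 in the near lane counted from the fence
- near3: clear plastic pack with two croissants, third of 4 in the near lane counted from the fence
- near4: clear plastic pack with two croissants, fourth of 4 in the near lane counted from the fence (the last, at the rear)
- far1: clear plastic pack with two croissants, first of 3 in the far lane counted from the fence
- far2: clear plastic pack with two croissants, second of 3 in the far lane counted from the fence
- far3: clear plastic pack with two croissants, third of 3 in the far lane counted from the fence (the last, at the rear)
- jam_jar: bystander: small jam jar, 58 mm wide, 64 mm high, beside the far lane; origin under its centre
- honey_jar: bystander: small honey jar of the same shape beside the far lane; origin under its centre
- tongs: bystander: steel pastry tongs 235 mm long, 22 mm high, lying along the robot's side of the tray; origin under their middle
- label_roll: bystander: roll of labels 72 mm wide, 38 mm high, on the table about 85 mm behind the tray's open rear end; origin under its centre
- ticket_stand: bystander: ticket stand 121 mm high with an upright blank card 105 mm wide, on the table about 60 mm in front of the fence; origin under its centre
- scraper: bystander: bench scraper about 115 mm wide, 18 mm high, on the table beyond the far lane; origin under its blade
- price_gun: bystander: price gun about 120 mm long, 40 mm high, lying at the robot-side front corner of the tray; origin under its middle
Not all that is in view belongs to the job. What is shaped like the near4 but purple or turquoise is not meant. Leave any pink or purple look-alike of the far3 alone.

How it is judged (in metres and radians):
At the end, for the whole second after the job is handed in: In both lanes the first pack stands within 5 mm of the front fence and the last pack within 8 mm of its place in a fully closed row against the fence; all packs lie flat on the tray floor in their lanes (within 6 mm of the centre line, 4 mm of the floor, 0.06 rad of level) and are at rest (y of near1 in the frame of near_stop below 0.044 m and y of near4 in the frame of near_stop below 0.281 m and x of near1 in the frame of near_stop between -0.006 and 0.006 m and height (world z) of each of near1, near2, near3, near4, far1, far2, far3 below 0.012 m and angle between each of near1, near2, near3, near4, far1, far2, far3's own z axis and vertical below 0.06 rad and linear speed of each of near1, near2, near3, near4, far1, far2, far3 below 0.01 m/s and x of near2 in the frame of near_stop between -0.006 and 0.006 m and x of near3 in the frame of near_stop between -0.006 and 0.006 m and x of near4 in the frame of near_stop between -0.006 and 0.006 m and y of far1 in the frame of far_stop below 0.044 m and y of far3 in the frame of far_stop below 0.203 m and x of far1 in the frame of far_stop between -0.006 and 0.006 m and x of far2 in the frame of far_stop between -0.006 and 0.006 m and x of far3 in the frame of far_stop between -0.006 and 0.006 m); the robot touches nothing.
It fails at once if a pack is lifted more than 12 mm off the tray floor (height (world z) of any of near1, near2, near3, near4, far1, far2, far3 above 0.02 m).
It fails at once if a pack is tipped by more than 0.2 rad (angle between any of near1, near2, near3, near4, far1, far2, far3's own z axis and vertical above 0.2 rad).
It fails at once if a row comes apart: a gap of more than 12 mm opens between two neighbours (y of near2 in the frame of near1 above 0.09 m or y of near3 in the frame of near2 above 0.09 m or y of near4 in the frame of near3 above 0.09 m or y of far2 in the frame of far1 above 0.09 m or y of far3 in the frame of far2 above 0.09 m).
It fails at once if a pack is crushed: the fingers press on it with more than 60 N (contact force between the fingers and near1 above 60 N or contact force between the fingers and near2 above 60 N or contact force between the fingers and near3 above 60 N or contact force between the fingers and near4 above 60 N or contact force between the fingers and far1 above 60 N or contact force between the fingers and far2 above 60 N or contact force between the fingers and far3 above 60 N).
It fails at once if one of the things around the tray is moved by more than 20 mm or knocked over (distance of any of jam_jar, honey_jar, tongs, label_roll, ticket_stand, scraper, price_gun from where it was at the start of the episode above 0.02 m or angle between any of jam_jar, honey_jar, tongs, label_roll, ticket_stand, scraper, price_gun's own z axis and vertical above 0.3 rad).
It also fails if it takes over 48 s, if anything falls off the work surface, if the arm or the gripper's body presses on something with over 40 N, if the wrist force passes 120 N, or if a joint passes its speed limit or range.

## Working session

There is one attempt and no reset: what is moved stays moved. The work goes in short steps, Python scripts to look and compute and a shell command to move; the robot and the scene stay as the last step left them, time stands still between calls to the robot, and variables do not carry over. Pictures are saved under pics/ and viewed, about 8 in all and at most 12, crops included, and the job is handed in when it is done.

```bash
mkdir -p pics
cat > h.py <<'E'
import numpy as np, cv2
from station import sense, camera
from scipy.spatial.transform import Rotation as R
def cam(n):
    c=camera(n); f=240/np.tan(np.radians(c["fovy"])/2)
    c["K"]=np.array([[f,0,c["cx"]],[0,f,c["cy"]],[0,0,1]]); c["D"]=np.array(c["distortion"],float)
    q=np.array(c["attitude"],float)
    c["R"]=R.from_quat(q[[1,2,3,0]]).as_matrix() if q.size==4 else q.reshape(3,3)
    c["p"]=np.array(c["position"],float); return c
def cloud(c):
    v,u=np.mgrid[:480,:640]; uv=np.stack([u,v],-1).reshape(-1,1,2).astype(float)
    n=cv2.undistortPoints(uv,c["K"],c["D"]).reshape(480,640,2)
    P=np.dstack([n,np.ones((480,640))])*c["depth"][...,None]
    return P@c["R"].T+c["p"]
def px(c,P):
    rv=cv2.Rodrigues(c["R"].T)[0]; return cv2.projectPoints(np.array(P,float),rv,-c["R"].T@c["p"],c["K"],c["D"])[0].reshape(-1,2)
E
python3 - <<'E'
from h import *
s=sense();print(s)
for n in("top","side"):
    c=cam(n);print(n,c["p"],c["attitude"],c["fovy"],c["D"]);cv2.imwrite(f"pics/{n}0.png",c["img"][...,::-1]);np.save(f"{n}0.npy",cloud(c))
E
```

```text
{'t': 0.0, 'joint_pos': array([ 9.11711741e-01,  1.81511312e-01,  1.60799027e+00,  5.15261301e-06,
        1.35381057e+00, -2.06321516e-01]), 'dq': array([ 0.00162389, -0.00094881,  0.00088366, -0.00143347,  0.00160435,
        0.00085532]), 'tau': array([-1.30680244e-03, -4.33868122e+01, -3.41846251e+01,  7.02647329e-02,
        3.84738296e-02, -1.55629950e-04]), 'eef_pos': array([251.19608019, 516.63752152, 237.83543247]), 'eef_rot': array([-3.62799449e-04,  2.24453320e-01,  9.74484463e-01, -7.79457131e-04]), 'contact_force': array([0.29839104, 0.23281752, 0.3421899 ]), 'ft_torque': array([-0.05160434, -0.00052938,  0.02491003]), 'gripper_width': 0.9941216532116732}
top [ 372.02540747   63.71864446 1099.16416122] [-0.01942183  0.71282351 -0.69999613  0.03886962] 56.0090813576991 [-0.07505471  0.          0.          0.          0.        ]
side [ 171.83901189 -654.38078898  970.58573847] [-0.33531326  0.92219661 -0.17889677  0.07151483] 44.090891414227514 [0.02138532 0.         0.         0.         0.        ]
```

View pics/top0.png

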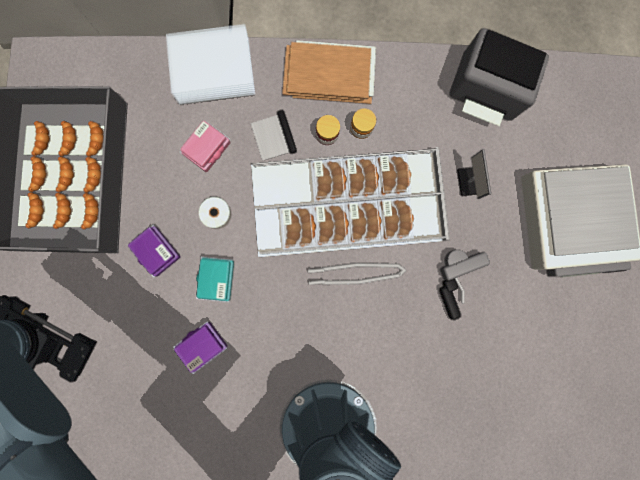

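View pics/side0.png

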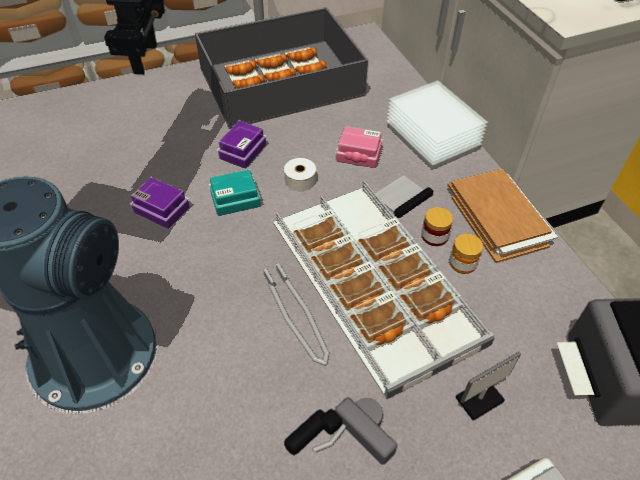

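The top picture shows the tray at about (252..445, 150..255) with its rear to the left and the fence on the right. The near lane's last pack is at (298,227) and the far lane's at (330,178). The purple, turquoise and pink boxes lie outside the tray, so they are decoys.

Run:
```python
from h import *
P=np.load("top0.npy"); im=cv2.imread("pics/top0.png")
z=P[...,2]
sub=np.zeros((480,640),bool); sub[140:262,246:450]=1
hsv=cv2.cvtColor(im,cv2.COLOR_BGR2HSV)
print("table z",np.median(z[290:330,320:420]))
m=sub&(z>4)&(z<14)&(hsv[...,1]<40)&(hsv[...,2]>150)
print(m.sum(),np.median(z[m]))
pts=P[m][:,:2].astype(np.float32)
mm=cv2.morphologyEx(m.astype(np.uint8),cv2.MORPH_OPEN,np.ones((3,3)))>0
print(cv2.minAreaRect(P[mm][:,:2].astype(np.float32)), cv2.boxPoints(cv2.minAreaRect(P[mm][:,:2].astype(np.float32))))
big=cv2.resize(im[145:260,245:450],None,fx=3.9,fy=3.9,interpolation=cv2.INTER_CUBIC);cv2.imwrite("pics/crop.png",big)
print(np.histogram(z[sub],bins=[-5,3,6,12,20,30,38,46,50,54,58,65]))
```

```text
table z -1.448622956215445
5365 6.626610664358168
((540.92578125, -36.89604187011719), (222.5861358642578, 450.95501708984375), 6.054024696350098) [[ 406.47314  175.5863 ]
 [ 454.0337  -272.85367]
 [ 675.3784  -249.37839]
 [ 627.8179   199.06158]]
(array([6530, 2563, 3494,  366,  443, 1539, 1263,  100,   78,  616, 7278]), array([-5,  3,  6, 12, 20, 30, 38, 46, 50, 54, 58, 65]))
```

View pics/crop.png

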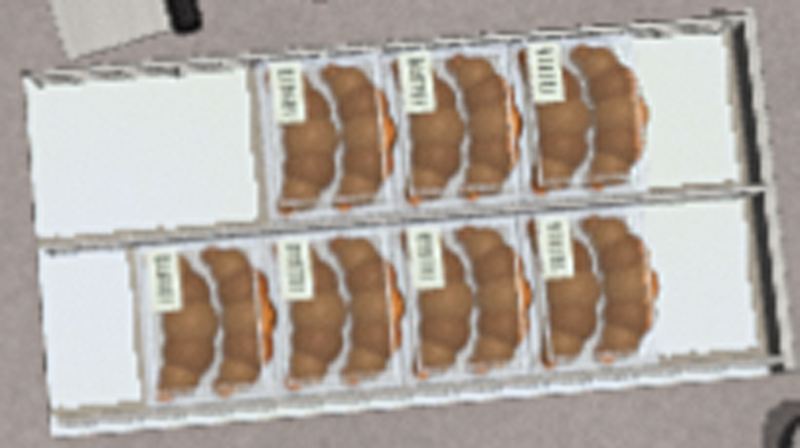

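Run:
```python
from h import *
for n in("top","side"):
    P=np.load(n+"0.npy")
    a=np.radians(6.05); ex=np.array([np.cos(a),np.sin(a)]); ey=np.array([-ex[1],ex[0]])
    d=P[...,:2]-[541,-37]; X=d@ex; Y=d@ey; z=P[...,2]+(1.4 if n=="top" else 0)
    box=(abs(X)<125)&(abs(Y)<245)
    print(n,"floor",np.median(z[box&(z>4)&(z<12)]))
    for x0 in(-107,0,107):
        m=box&(z>38)&(z<45)&(abs(X-x0)<9)
        # line fit X vs Y
        if m.sum()>20: print("div",x0,m.sum(),np.polyfit(Y[m],X[m],1), Y[m].min(),Y[m].max())
    m=box&(z>33)&(z<41)&(Y<-210); print("fence",m.sum(),np.polyfit(X[m],Y[m],1),np.percentile(Y[m],[5,50,95]))
    for x0,l in((-53,"near"),(53,"far")):
        m=(abs(X-x0)<40)&(z>58)&(z<70)&box; print(l,"top z",np.median(z[m]),np.percentile(Y[m],[0.5,2,98,99.5]))
        h=np.histogram(Y[m],bins=np.arange(-200,240,4))[0]; print(h)
        for zz in((12,20),(20,30),(30,40),(40,50)):
            k=(abs(X-x0)<40)&(z>zz[0])&(z<zz[1])&(abs(Y)<210); print(zz,k.sum(),np.percentile(Y[k],[1,50,99]) if k.sum() else "")
        m2=(abs(X-x0)<60)&(z>60)&(z<70)&box;print("X ext",np.percentile(X[m2],[1,99]))
# sanity of bystanders
P=np.load("top0.npy")
for nm,(u,v) in dict(jam=(327,128),honey=(364,122),roll=(222,212),tongsL=(310,268),tongsR=(403,271),ticket=(483,172),turq=(215,278)).items(): print(nm,P[v,u].round())
```

```text
top floor 7.792907317208256
div -107 363 [ 1.83916394e-03 -1.03341072e+02] -232.44845197175928 218.89588949490587
div 0 389 [-2.70597556e-03  2.86026409e+00] -232.23106868954872 217.54914000623808
div 107 310 [4.67606829e-04 1.09717649e+02] -233.4541688065858 219.15186730314434
fence 372 [-2.46595895e-03 -2.28756119e+02] [-234.13007388 -228.97661306 -224.39855493]
near top z 62.72726225016972 [-143.12849486 -138.68801232  153.39175434  157.80438447]
[ 0  0  0  0  0  0  0  0  0  0  0  0  0 11 51 58 50 58 55 62 57 55 55 57
 63 56 55 62 54 56 66 18  0 28 54 56 56 60 58 58 58 58 59 58 57 58 58 58
 58 59 54  0  1 48 57 57 58 63 59 58 60 60 58 57 60 60 62 55 61 58 25  0
 22 59 59 59 60 59 61 60 59 59 57 60 60 60 60 59 58 45  0  0  0  0  0  0
  0  0  0  0  0  0  0  0  0  0  0  0  0]
(12, 20) 21 [-202.9623405  -178.61481119  201.90772064]
(20, 30) 0 
(30, 40) 223 [-75.61725809   8.70050849 163.84068263]
(40, 50) 149 [-151.99327497    7.71619199  163.57905052]
X ext [-94.95340777  -6.85740711]
far top z 62.731385933954265 [-148.62567917 -145.23282699   72.62093062   75.41531962]
[ 0  0  0  0 
[... 1830 characters left out ...]
83 72 76 72 78
 78 74 70 71 77 46  0  6 77 84 63 72 65 76 72 60 70 70 68 61 64 73 61 70
 52 18  0 35 79 61 57 67 62 64 53 59 63 54 62 58 61 59 55 57 41  3  0  0
  0  0  0  0  0  0  0  0  0  0  0  0  0  0  0  0  0  0  0  0  0  0  0  0
  0  0  0  0  0  0  0  0  0  0  0  0  0]
(12, 20) 80 [-203.28817892 -151.61656726  205.90470243]
(20, 30) 48 [-158.15005973 -152.18709723 -150.29927416]
(30, 40) 192 [-159.08081318 -151.91114283   62.56251782]
(40, 50) 261 [-156.84009969 -148.28335767    9.80481641]
X ext [ -6.17229758 100.19782441]
jam [713.  16.  62.]
honey [730. -72.  61.]
roll [511. 261.  34.]
tongsL [383.  49.  -4.]
tongsR [ 379. -177.    7.]
ticket [ 606. -340.  108.]
turq [355. 268.  55.]
```

```bash
cat >> h.py <<'E'
A=np.radians(6.05); EX=np.array([np.cos(A),np.sin(A)]); EY=np.array([-EX[1],EX[0]])
# tray frame origin from the measured divider / fence offsets
C0=np.array([541,-37])+3.4*EX-3.4*EY
def st():
    s=sense(); d=s["eef_pos"][:2]-C0; q=s["eef_rot"]; M=R.from_quat(q[[1,2,3,0]]).as_matrix()
    print("t %.2f X %.1f Y %.1f z %.1f"%(s["t"],d@EX,d@EY,s["eef_pos"][2]),"tool y ang vs tray x %.2f deg"%(np.degrees(np.arctan2(M[1,1],M[0,1])-A)),"tilt %.2f"%np.degrees(np.arccos(-M[2,2])),"Ftray",np.round([s["contact_force"][:2]@EX,s["contact_force"][:2]@EY,s["contact_force"][2]],1),"g %.2f"%s["gripper_width"])
E
python3 -m inch '[[[0.4,0,0,0,0,0,8.3],[0.4,0,0,0,0,0,8.3],[0.4,0,0,0,0,0,8.3],[0.4,0,0,0,0,0,8.3],[0.4,0,0,0,0,0,8.3],[0.4,0,0,0,0,0,8.3],[0.4,0,0,0,0,0,8.2],[0.4,0,0,0,0,0,0]]]'
python3 -c "from h import *;st()"
```

```text
t: 0.9
eef_pos: [251.4, 516.8, 238.2]
eef_rot: [0.0, 0.669, 0.743, -0.0]
contact_force: [-0.8, 0.3, 0.8]
gripper_width: 0.402
t 0.90 X -233.1 Y 584.7 z 238.2 tool y ang vs tray x -0.07 deg tilt 0.06 Ftray [-0.8  0.4  0.8] g 0.40
```

```bash
python3 -m inch '[[[0.4,-0.35,0.156,0,0,0,0],[0.4,-0.55,0.256,0,0,0,0],[0.4,-0.55,0.256,0,0,0,0],[0.4,-0.55,0.256,0,0,0,0],[0.4,-0.55,0.256,0,0,0,0],[0.4,-0.55,0.256,0,0,0,0],[0.4,-0.55,0.256,0,0,0,0],[0.4,-0.55,0.256,0.2,0,0,0],[0.4,-0.55,0.256,0.4,0,0,0],[0.4,-0.55,0.256,0.4,0,0,0],[0.4,-0.55,0.256,0.4,0,0,0],[0.4,-0.55,0.256,0.4,0,0,0],[0.4,-0.55,0.256,0.4,0,0,0],[0.4,-0.55,0.256,0.3,0,0,0],[0.4,-0.2,0.1,0,0,0,0],[0.4,0,0,0,0,0,0],[0.4,0,0,0,0,0,0]]]'
python3 - <<'E'
from h import *
st();c=cam("side");cv2.imwrite("pics/s1.png",c["img"][60:420,200:600,::-1].repeat(2,0).repeat(2,1)[:600])
E
```

```text
t: 2.6
eef_pos: [470.5, 153.7, 114.4]
eef_rot: [0.0, 0.668, 0.744, 0.0]
contact_force: [-0.2, 0.3, -0.2]
gripper_width: 0.399
t 2.60 X -53.4 Y 200.5 z 114.4 tool y ang vs tray x 0.07 deg tilt 0.05 Ftray [-0.2  0.4 -0.2] g 0.40
```

View pics/s1.png

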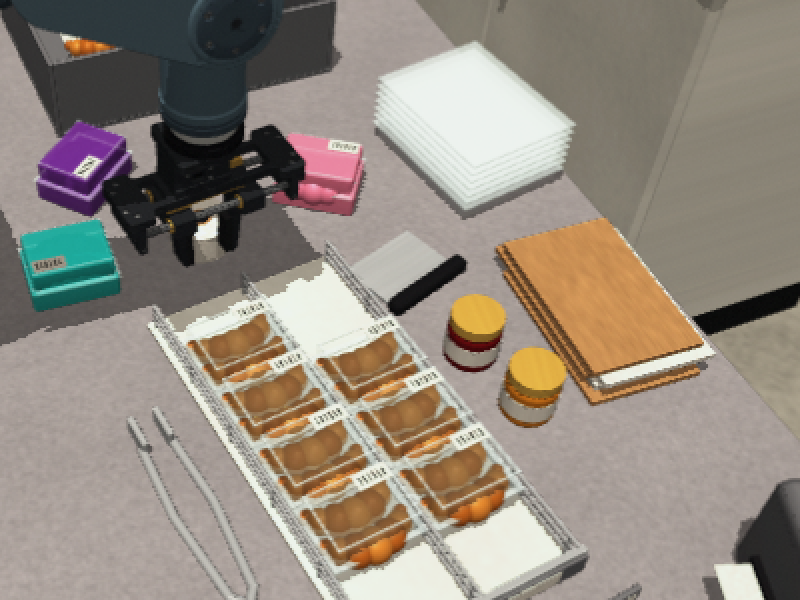

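The fingers hang above the rear of the near lane. The near4 pack is just ahead, at (235,345) in the crop, and its path is clear. I'll go down to z≈18.

```bash
python3 -m inch '[[[0.4,0,0,0.4,0,0,0],[0.4,0,0,0.4,0,0,0],[0.4,0,0,0.4,0,0,0],[0.4,0,0,0.4,0,0,0],[0.4,0,0,0.23,0,0,0],[0.4,0,0,0.1,0,0,0],[0.4,0,0,0,0,0,0],[0.4,0,0,0,0,0,0]]]'
python3 -c "from h import *;st()"
```

```text
t: 3.45
eef_pos: [471.0, 153.5, 18.0]
eef_rot: [0.0, 0.669, 0.744, 0.0]
contact_force: [-0.1, 0.3, -0.0]
gripper_width: 0.4
t 3.45 X -52.9 Y 200.2 z 18.0 tool y ang vs tray x 0.04 deg tilt 0.08 Ftray [-0.   0.3 -0. ] g 0.40
```

```bash
python3 -m inch '[[[0.4,-0.06,0,0,0,0,0],[0.4,-0.08,0,0,0,0,0],[0.4,-0.08,0,0,0,0,0],[0.4,-0.06,0,0,0,0,0],[0.4,-0.04,0,0,0,0,0],[0.4,-0.03,0,0,0,0,0],[0.4,-0.03,0,0,0,0,0],[0.4,-0.03,0,0,0,0,0],[0.4,-0.03,0,0,0,0,0],[0.4,-0.03,0,0,0,0,0],[0.4,-0.03,0,0,0,0,0],[0.4,-0.03,0,0,0,0,0],[0.4,-0.03,0,0,0,0,0],[0.4,-0.03,0,0,0,0,0]]]'
python3 -c "from h import *;st()"
```

```text
t: 4.85
eef_pos: [473.4, 123.8, 17.2]
eef_rot: [-0.0, 0.669, 0.744, 0.0]
contact_force: [0.1, 3.2, 0.4]
gripper_width: 0.401
t 4.85 X -53.7 Y 170.4 z 17.2 tool y ang vs tray x 0.01 deg tilt 0.01 Ftray [0.4 3.2 0.4] g 0.40
```

Contact, pushing at 3.2 N. I'll push on about 60 mm.

```bash
python3 -m inch '[[[0.4,-0.03,0,0,0,0,0],[0.4,-0.05,0,0,0,0,0],[0.4,-0.07,0,0,0,0,0],[0.4,-0.07,0,0,0,0,0],[0.4,-0.07,0,0,0,0,0],[0.4,-0.07,0,0,0,0,0],[0.4,-0.07,0,0,0,0,0],[0.4,-0.07,0,0,0,0,0],[0.4,-0.07,0,0,0,0,0],[0.4,-0.07,0,0,0,0,0],[0.4,-0.07,0,0,0,0,0],[0.4,-0.07,0,0,0,0,0],[0.4,-0.07,0,0,0,0,0],[0.4,-0.07,0,0,0,0,0],[0.4,-0.07,0,0,0,0,0],[0.4,-0.06,0,0,0,0,0],[0.4,-0.05,0,0,0,0,0],[0.4,-0.04,0,0,0,0,0],[0.4,-0.03,0,0,0,0,0],[0.4,-0.02,0,0,0,0,0]]]'
python3 -c "from h import *;st()"
```

```text
t: 6.85
eef_pos: [479.7, 64.5, 17.2]
eef_rot: [-0.0, 0.669, 0.743, -0.0]
contact_force: [-0.1, 2.0, 0.1]
gripper_width: 0.4
t 6.85 X -53.7 Y 110.8 z 17.2 tool y ang vs tray x 0.01 deg tilt 0.01 Ftray [0.1 2.  0.1] g 0.40
```

Expected fence contact is around Y≈100. I'll creep in small steps.

```bash
python3 -m inch '[[[0.4,-0.02,0,0,0,0,0],[0.4,-0.02,0,0,0,0,0],[0.4,-0.02,0,0,0,0,0],[0.4,-0.02,0,0,0,0,0],[0.4,-0.02,0,0,0,0,0],[0.4,-0.02,0,0,0,0,0],[0.4,-0.02,0,0,0,0,0]]]'
python3 -c "from h import *;st()"
```

```text
t: 7.55
eef_pos: [480.5, 57.6, 17.2]
eef_rot: [-0.0, 0.669, 0.743, -0.0]
contact_force: [0.3, 3.1, -1.1]
gripper_width: 0.4
t 7.55 X -53.6 Y 103.8 z 17.2 tool y ang vs tray x 0.01 deg tilt 0.00 Ftray [ 0.6  3.  -1.1] g 0.40
```

```bash
python3 -m inch '[[[0.4,-0.02,0,0,0,0,0],[0.4,-0.02,0,0,0,0,0]]]'
python3 -c "from h import *;st()"
```

```text
t: 7.75
eef_pos: [480.7, 55.6, 17.2]
eef_rot: [0.0, 0.669, 0.743, 0.0]
contact_force: [-0.2, 2.5, -0.4]
gripper_width: 0.402
t 7.75 X -53.6 Y 101.8 z 17.2 tool y ang vs tray x 0.00 deg tilt 0.00 Ftray [ 0.1  2.5 -0.4] g 0.40
```

```bash
python3 -m inch '[[[0.4,-0.02,0,0,0,0,0],[0.4,-0.02,0,0,0,0,0]]]'
python3 -c "from h import *;st()"
```

```text
t: 7.95
eef_pos: [480.9, 53.6, 17.2]
eef_rot: [0.0, 0.669, 0.743, -0.0]
contact_force: [-0.7, 3.4, -0.9]
gripper_width: 0.398
t 7.95 X -53.6 Y 99.8 z 17.2 tool y ang vs tray x 0.01 deg tilt 0.00 Ftray [-0.3  3.5 -0.9] g 0.40
```

```bash
python3 -m inch '[[[0.4,-0.01,0,0,0,0,0],[0.4,-0.01,0,0,0,0,0]]]'
python3 -c "from h import *;st()"
```

```text
t: 8.15
eef_pos: [480.9, 53.4, 17.2]
eef_rot: [-0.0, 0.669, 0.743, 0.0]
contact_force: [-0.1, 9.5, -0.1]
gripper_width: 0.4
t 8.15 X -53.6 Y 99.6 z 17.2 tool y ang vs tray x -0.02 deg tilt 0.08 Ftray [ 0.9  9.5 -0.1] g 0.40
```

```bash
python3 -m inch '[[[0.4,-0.01,0,0,0,0,0],[0.4,-0.01,0,0,0,0,0]]]'
python3 -c "from h import *;st()"
```

```text
t: 8.35
eef_pos: [481.0, 53.3, 17.2]
eef_rot: [-0.001, 0.669, 0.743, 0.001]
contact_force: [0.5, 14.4, 0.3]
gripper_width: 0.397
t 8.35 X -53.6 Y 99.6 z 17.2 tool y ang vs tray x -0.03 deg tilt 0.16 Ftray [ 2.  14.3  0.3] g 0.40
```

Force rises steeply at Y 99.6, where the closed row was expected to meet the fence. I'll back off and rise, then cross to the far lane.

```bash
python3 -m inch '[[[0.4,0.04,0,0,0,0,0],[0.4,0.1,0,0,0,0,0],[0.4,0.16,0,0,0,0,0],[0.4,0.1,0,0,0,0,0],[0.4,0,0,-0.2,0,0,0],[0.4,0,0,-0.4,0,0,0],[0.4,0,0,-0.5,0,0,0],[0.4,0,0,-0.5,0,0,0],[0.4,0,0.242,-0.35,0,0,0],[0.4,0,0.4,0,0,0,0],[0.4,0,0.4,0,0,0,0],[0.4,0,0.4,0,0,0,0],[0.4,0,0.4,0,0,0,0],[0.4,0,0.3,0,0,0,0],[0.4,0,0,0,0,0,0],[0.4,0,0,0,0,0,0]]]'
python3 - <<'E'
from h import *
st();c=cam("side");cv2.imwrite("pics/s2.png",c["img"][60:420,200:600,::-1].repeat(2,0).repeat(2,1)[:600])
E
```

```text
t: 9.95
eef_pos: [585.1, 82.8, 114.9]
eef_rot: [-0.0, 0.669, 0.744, -0.0]
contact_force: [0.1, 0.9, -0.2]
gripper_width: 0.401
t 9.95 X 53.0 Y 117.9 z 114.9 tool y ang vs tray x 0.02 deg tilt 0.03 Ftray [ 0.2  0.8 -0.2] g 0.40
```

View pics/s2.png

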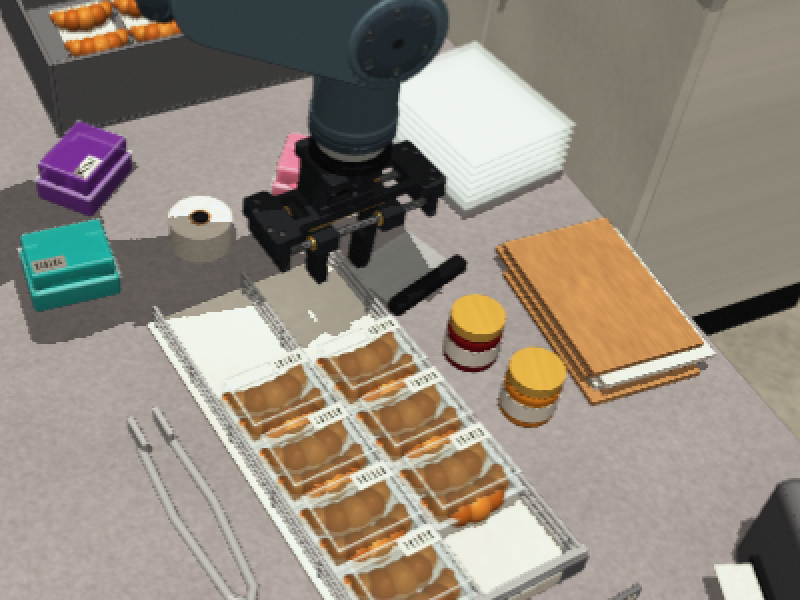

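The near row has moved up and is closed. The fingers are now behind far3 at (365,355) in the crop, with the jars clear. I'll descend and push the far lane.

```bash
python3 -m inch '[[[0.4,0,0,0.4,0,0,0],[0.4,0,0,0.4,0,0,0],[0.4,0,0,0.4,0,0,0],[0.4,0,0,0.4,0,0,0],[0.4,0,0,0.2,0,0,0],[0.4,0,0,0.1,0,0,0],[0.4,0,0,0,0,0,0],[0.4,-0.06,0,0,0,0,0],[0.4,-0.08,0,0,0,0,0],[0.4,-0.08,0,0,0,0,0],[0.4,-0.06,0,0,0,0,0],[0.4,-0.04,0,0,0,0,0],[0.4,-0.03,0,0,0,0,0],[0.4,-0.03,0,0,0,0,0],[0.4,-0.03,0,0,0,0,0],[0.4,-0.03,0,0,0,0,0],[0.4,-0.03,0,0,0,0,0],[0.4,-0.03,0,0,0,0,0],[0.4,-0.03,0,0,0,0,0],[0.4,-0.03,0,0,0,0,0]]]'
python3 -c "from h import *;st()"
```

```text
t: 12.0
eef_pos: [588.4, 55.3, 19.7]
eef_rot: [-0.0, 0.669, 0.744, 0.0]
contact_force: [-0.7, 2.3, 0.5]
gripper_width: 0.401
t 12.00 X 53.4 Y 90.2 z 19.7 tool y ang vs tray x 0.02 deg tilt 0.02 Ftray [-0.4  2.4  0.5] g 0.40
```

```bash
python3 -m inch '[[[0.4,-0.03,0,0,0,0,0],[0.4,-0.05,0,0,0,0,0],[0.4,-0.07,0,0,0,0,0],[0.4,-0.07,0,0,0,0,0],[0.4,-0.07,0,0,0,0,0],[0.4,-0.07,0,0,0,0,0],[0.4,-0.07,0,0,0,0,0],[0.4,-0.07,0,0,0,0,0],[0.4,-0.07,0,0,0,0,0],[0.4,-0.07,0,0,0,0,0],[0.4,-0.07,0,0,0,0,0],[0.4,-0.07,0,0,0,0,0],[0.4,-0.07,0,0,0,0,0],[0.4,-0.07,0,0,0,0,0],[0.4,-0.07,0,0,0,0,0],[0.4,-0.06,0,0,0,0,0],[0.4,-0.05,0,0,0,0,0],[0.4,-0.04,0,0,0,0,0],[0.4,-0.03,0,0,0,0,0],[0.4,-0.02,0,0,0,0,0]]]'
python3 -c "from h import *;st()"
```

```text
t: 14.0
eef_pos: [594.7, -4.3, 19.7]
eef_rot: [-0.0, 0.669, 0.743, -0.0]
contact_force: [-0.1, 2.1, -0.2]
gripper_width: 0.399
t 14.00 X 53.5 Y 30.3 z 19.7 tool y ang vs tray x 0.00 deg tilt 0.00 Ftray [ 0.2  2.1 -0.2] g 0.40
```

```bash
python3 -m inch '[[[0.4,-0.02,0,0,0,0,0],[0.4,-0.02,0,0,0,0,0],[0.4,-0.02,0,0,0,0,0],[0.4,-0.02,0,0,0,0,0],[0.4,-0.02,0,0,0,0,0]]]'
python3 -c "from h import *;st()"
```

```text
t: 14.5
eef_pos: [595.3, -9.2, 19.7]
eef_rot: [-0.0, 0.669, 0.743, -0.0]
contact_force: [-0.3, 1.7, -0.1]
gripper_width: 0.397
t 14.50 X 53.5 Y 25.4 z 19.7 tool y ang vs tray x 0.01 deg tilt 0.00 Ftray [-0.1  1.7 -0.1] g 0.40
```

```bash
python3 -m inch '[[[0.4,-0.02,0,0,0,0,0],[0.4,-0.02,0,0,0,0,0]]]'
python3 -c "from h import *;st()"
```

```text
t: 14.7
eef_pos: [595.5, -11.1, 19.7]
eef_rot: [-0.0, 0.669, 0.743, -0.0]
contact_force: [-0.3, 1.2, -0.7]
gripper_width: 0.402
t 14.70 X 53.5 Y 23.4 z 19.7 tool y ang vs tray x 0.01 deg tilt 0.00 Ftray [-0.2  1.2 -0.7] g 0.40
```

```bash
python3 -m inch '[[[0.4,-0.01,0,0,0,0,0],[0.4,-0.01,0,0,0,0,0],[0.4,-0.01,0,0,0,0,0],[0.4,-0.01,0,0,0,0,0]]]'
python3 -c "from h import *;st()"
```

```text
t: 15.1
eef_pos: [595.7, -12.9, 19.7]
eef_rot: [-0.0, 0.669, 0.743, 0.0]
contact_force: [0.5, 4.1, -0.7]
gripper_width: 0.404
t 15.10 X 53.5 Y 21.6 z 19.7 tool y ang vs tray x 0.00 deg tilt 0.02 Ftray [ 0.9  4.  -0.7] g 0.40
```

```bash
python3 -m inch '[[[0.4,-0.01,0,0,0,0,0],[0.4,-0.01,0,0,0,0,0]]]'
python3 -c "from h import *;st()"
```

```text
t: 15.3
eef_pos: [595.7, -12.9, 19.7]
eef_rot: [-0.001, 0.669, 0.743, 0.001]
contact_force: [0.2, 8.4, 1.1]
gripper_width: 0.398
t 15.30 X 53.5 Y 21.6 z 19.7 tool y ang vs tray x -0.00 deg tilt 0.10 Ftray [1.1 8.3 1.1] g 0.40
```

```bash
python3 -m inch '[[[0.4,-0.01,0,0,0,0,0],[0.4,-0.01,0,0,0,0,0]]]'
python3 -c "from h import *;st()"
```

```text
t: 15.5
eef_pos: [595.7, -13.0, 19.7]
eef_rot: [-0.001, 0.669, 0.743, 0.001]
contact_force: [0.5, 12.4, 1.2]
gripper_width: 0.403
t 15.50 X 53.5 Y 21.5 z 19.7 tool y ang vs tray x 0.00 deg tilt 0.18 Ftray [ 1.8 12.3  1.2] g 0.40
```

The far row is against the fence at Y 21.5, as predicted. I'll back off, rise and move clear to the rear.

```bash
python3 -m inch '[[[0.4,0.04,0,0,0,0,0],[0.4,0.1,0,0,0,0,0],[0.4,0.16,0,0,0,0,0],[0.4,0.1,0,0,0,0,0],[0.4,0,0,-0.2,0,0,0],[0.4,0,0,-0.4,0,0,0],[0.4,0,0,-0.5,0,0,0],[0.4,0,0,-0.5,0,0,0],[0.4,0.2,0,-0.5,0,0,0],[0.4,0.4,0,-0.4,0,0,0],[0.4,0.5,0,-0.3,0,0,0],[0.4,0.5,0,0,0,0,0],[0.4,0.5,0,0,0,0,0],[0.4,0.5,0,0,0,0,0],[0.4,0.5,0,0,0,0,0],[0.4,0.5,0,0,0,0,0],[0.4,0.5,0,0,0,0,0],[0.4,0.4,0,0,0,0,0],[0.4,0.2,0,0,0,0,0],[0.4,0,0,0,0,0,0]]]'
python3 - <<'E'
from h import *
st();c=cam("top");P=cloud(c);Q=np.load("top0.npy")
d=P[...,:2]-C0;X=d@EX;Y=d@EY;z=P[...,2]+1.4
for x0,n in((-53.5,4),(53.5,3)):
    for i in range(n):
        y0=-222+39+78.2*i; m=(abs(X-x0)<60)&(abs(Y-y0)<39)&(z>59)&(z<70)
        # 1-99 % lid edges, mid = pack centre
        a,b=np.percentile(Y[m],[1,99]); e,f=np.percentile(X[m],[1,99])
        print(x0,i+1,"y from fence %.1f (ideal %.1f) lid len %.1f x off %.1f z %.1f sd %.1f"%((a+b)/2+222,39+78*i,b-a,(e+f)/2-x0,np.median(z[m]),z[m].std()))
i0=cv2.imread("pics/top0.png");i1=np.ascontiguousarray(c["img"][...,::-1])
cv2.imwrite("pics/end.png",i1)
for nm,(u,v) in dict(jam=(327,128),honey=(364,122),ticket=(483,172),gun=(465,265),tongs=(350,268),scraper=(287,132)).items():
    s=np.s_[v-14:v+15,u-14:u+15]; print(nm,"mean img diff %.1f"%cv2.absdiff(i0[s],i1[s]).mean())
E
```

```text
t: 17.5
eef_pos: [568.9, 239.4, 160.2]
eef_rot: [0.0, 0.668, 0.744, 0.0]
contact_force: [0.6, -1.0, -0.5]
gripper_width: 0.401
t 17.50 X 53.5 Y 275.4 z 160.2 tool y ang vs tray x 0.11 deg tilt 0.04 Ftray [ 0.5 -1.1 -0.5] g 0.40
-53.5 1 y from fence 39.1 (ideal 39.0) lid len 65.4 x off -0.7 z 62.9 sd 1.9
-53.5 2 y from fence 116.1 (ideal 117.0) lid len 67.5 x off -0.9 z 62.8 sd 1.8
-53.5 3 y from fence 194.8 (ideal 195.0) lid len 67.1 x off -0.9 z 62.9 sd 1.8
-53.5 4 y from fence 272.4 (ideal 273.0) lid len 66.9 x off -0.7 z 62.5 sd 1.8
53.5 1 y from fence 38.5 (ideal 39.0) lid len 65.8 x off -0.8 z 62.8 sd 1.8
53.5 2 y from fence 116.3 (ideal 117.0) lid len 67.4 x off -1.0 z 62.8 sd 1.9
53.5 3 y from fence 194.3 (ideal 195.0) lid len 67.6 x off -1.0 z 62.8 sd 1.9
jam mean img diff 11.2
honey mean img diff 11.3
ticket mean img diff 9.4
gun mean img diff 11.9
tongs mean img diff 13.2
scraper mean img diff 11.6
```

View pics/end.png

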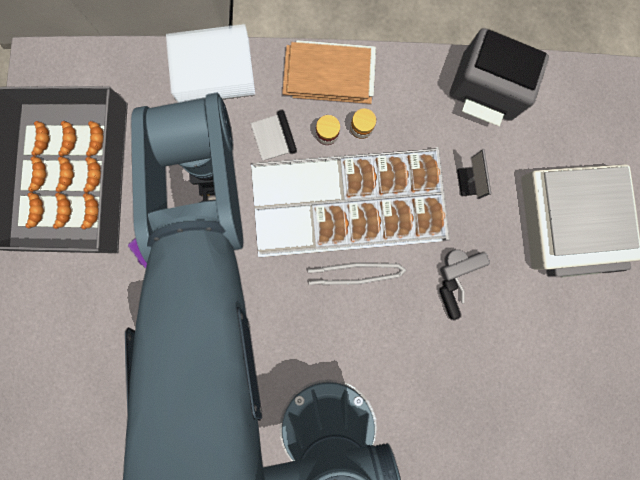

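Both rows sit closed against the fence on the right at (441,215) and (440,172). The jars, scraper, tongs, ticket stand and price gun are at the same pixels as at the start.

```bash
python3 -c "
from station import close_job
print(close_job())"
```

```text
the job is handed in; nothing more can be done
None
```

I pushed both rows of packs up against the front fence with the part-open fingers held low behind each last pack, then lifted clear and handed the job in at about 17.6 s. No verdict was reported.

- **Pushing force:** The rows took about 1–3.5 N to push. The force rose to 14 N in the near lane and 12 N in the far lane once each row met the fence, at the position I had predicted from the pack lengths.
- **Final positions (top camera):** First packs are 39.1 mm (near) and 38.5 mm (far) from the fence, where 39.0 mm is ideal. The last packs are at 272.4 mm (ideal 273) and 194.3 mm (ideal 195). All packs measured within about 1 mm of the lane centre and at the right lid height.
- **Things around the tray:** The jars, tongs, scraper, ticket stand and price gun look unmoved. My before/after image difference was no use as a check: it read a uniform 9–13 everywhere, so I compared the pictures by eye. The label roll was hidden under the arm in the last picture; the fingers passed well above it and it was in place in the mid-job side view.

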